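# Slide the round cover into the sweepings port

### The job

Close the round sweepings port in the plywood potting board: take the round aluminium cover by its knob and slide it along the board, without lifting it clear of the board, until it drops into the port's recess and lies flat and flush. Leave the square cover where it lies, and let go of the round one.

Things in the scene. Friction and masses are not known exactly. Their poses are not given: they have to be found in the camera images.
- round_cover: The round cover, loose: a plain aluminium disc 110 mm in diameter and 12 mm thick, 0.25 kg, with an upright black cylindrical knob in its centre, 28 mm in diameter, from 12 to 42 mm above the underside. It lies flat on the board to the left or the right of the port. Origin: centre of the underside, on the knob's axis; z up.
- square_cover: The square cover, loose: same aluminium and same knob, but a 104 x 104 mm square plate 12 mm thick. It lies on the board on the other side of the port; it belongs elsewhere and stays where it is. Origin: centre of the underside; z up.
- potting_board: The plywood potting board, fixed: 260 mm (its x) by 480 mm (its y), 24 mm thick, top 24 mm above the origin; along its far (+x) edge a strip 12 mm wide stands 12 mm above the board. A marker lies along the near edge, a pencil along the far edge; 90 mm to either side of the long middle line is free but for the covers. Origin: centre of the underside; y along the board, z up.
- port (a point): The port in the middle of the board: a round recess 12 mm deep and 130 mm in diameter, so the cover has 10 mm of play all round, its mouth edge bevelled by 4 mm, with a flat ledge as floor and a 76 mm hole down through the ledge. A cover on the ledge has its top flush with the board. This point: centre of the port at ledge height, 12 mm below the board's top; axes as the board's.

How it is judged:
By the outcome, as a careful person would: the job done as asked, in the order asked, and still so for the second after the job is handed in, with the robot touching nothing.
It also fails if it takes over 38 s, if anything falls off the work surface, if the arm or the gripper's body presses on something with over 40 N, if the wrist force passes 120 N, or if a joint passes its speed limit or range.

### The arm

A 6-joint arm with a two-finger parallel gripper is mounted at the origin on the work surface; the furniture and walls round the work are solid. World frame = base frame: x ahead of the robot, y to its left, z up, the work surface at z = 0. Lengths are in m, angles in degrees, forces in N, time in s.
With the tool pointing down it reaches from about 0.3 to 0.75 m from the base axis. Payload 8.5 kg.
Tool frame: the origin (TCP) lies midway between the tips of the shut fingers; the grasp point (between the pads) lies 19 mm behind it; z points along the fingers, y is the line along which they close (so a half turn about z gives the same grasp; the last joint's range is limited). The gripper opens to 85 mm and grips with 20 to 120 N. Pads are 22 mm wide; open, the fingers measure 114 mm over their backs; the gripper's body (76 mm by 85 mm) begins 54 mm behind the grasp point. The pads swing forward as they close: fully open they stand 13 mm farther back than shut.
Start: joints at [-88.768, 21.807, 74.336, -0, 83.858, -12.336], TCP at [0.129, -0.535, 0.231] pointing down, gripper open.
Joint ranges: [-178.18, 178.18], [-50.72, 133.34], [12.68, 142.11], [-81.47, 261.47], [9.98, 163.14], [-165.26, 165.26]. Speed limits (degrees/s): [136.94, 136.94, 180, 180, 180, 180].

### API

Orientations are given as a 3x3 rotation matrix whose columns are the frame's x, y, z axes.
In Python, from rig import env, viewer, recognise, pinpoint gives the robot as it stands.
- The arm moves only by the tool move_arm, never from a script. Its argument "plan" is text: rows parted by semicolons, each of 7 numbers parted by spaces: the shift along the tool's x, y, z in m, then the turn, a rotation vector about the tool's x, y, z in rad, then the finger opening in m, from 0 to 0.0854. A call has 1 to 12 rows; each row shifts and turns the commanded pose from where the row before left it, along the tool's axes as they then stand; what a row does not reach is not made up. A row lasts 1/8 s, in which the tool goes at most 62.5 mm and 10.7 degrees, less where a joint would pass 70% of its speed; a pose out of reach is approached as far as the arm can. A call is refused whole if a number of a shift passes 0.0625 or a number of a turn 0.188, either way. A call with a gripper value outside its range is refused whole. The fingers move at their own pace and stop on an object; "grip_force" is the grip in N (left out, the last holds). Time passes only in rows, so rows that do not move let the fingers close. It gives the time, the measured TCP pose, the force, the opening and the grip force at its end, in the units of the state.
- env.observe(): the state, without advancing time (a new reading comes with each control period).
- viewer.get_image(name): name is "side" or "top"; returns (picture, depth): 384x512x3 uint8, red, green, blue; 384x512 float32, m along the optical axis (not along the pixel's ray), 0 where there is no reading.
- viewer.calibration(name): a dict with "fx", "fy", "cx", "cy" (pixels), "R" (3x3) and "t" (3): a world point X has camera coordinates R X + t. Camera axes: x right, y down, z forward; pixel columns grow to the right and rows downward; lengths in m; the calibration is good to about 2 mm. A picture is of the moment at which its call begins. calibration takes no time and is no camera call.
- env.close_job(): hands the job in; it is judged then, once.
Trained networks look in the newest picture that a camera, given by its name, has taken for a name from the list of things; names that differ only in an ending like _2 or _b are one class to them, and where a whole thing is asked for, a point or a joint stands for the part that bears it (a point fixed in the world has none). Each returns a list of dicts, best first, with "conf" (0 to 1); they miss things now and then, are a little off and sometimes report something else, mostly with a low value. They report only what shows in the picture. A call takes as long as a camera call.
- recognise(camera, name): "extent" ([centre column, centre row, width, height] in pixels, round what is visible of it).
- pinpoint(camera, name): "pixel" ([column, row] in pixels: a listed point, or the origin of a listed thing).
The state is a dict: "time_s": time; "q": joint angles; "qvel": joint speeds; "joint_efforts": joint torques, N m; "position": TCP position; "tool_rot": TCP orientation; "ft_force": force on the tool from outside, world axes, zero at the start; "wrist_torque": the same for the moment, N m; "grip_width": finger opening in m; "gripper_force": force on a finger pad.
Only numpy, scipy, OpenCV 4.12 (cv2) and the standard library are available. Lean on these libraries where they do the work, as an engineer would, in place of code of your own. Each camera call takes 0.05 s, during which the arm holds its last target. There are 200 camera calls.

## Working session

There is one attempt and no reset: what is moved stays moved. The work goes in short steps, Python scripts to look and compute and a tool call to move; the robot and the scene stay as the last step left them, time stands still between calls to the robot, and variables do not carry over. Pictures are saved under pics/ and viewed, at most 10 in all, crops included, and the job is handed in when it is done.

Besides the shell and the picture viewer there is one more tool, called after "Request:" by a JSON object that holds its "name" and its "arguments", one argument or row to a line. move_arm: Moves the arm, as the interface text tells. Its arguments: {"type":"object","properties":{"plan":{"type":"string"},"grip_force":{"type":"number"}},"required":["plan"]}

```bash
mkdir -p pics; cat > h.py <<'E'
import numpy as np, cv2
from rig import env, viewer, recognise, pinpoint
def ray(cam,p):
    c=viewer.calibration(cam);R=np.array(c["R"]);t=np.array(c["t"])
    d=R.T@np.array([(p[0]-c["cx"])/c["fx"],(p[1]-c["cy"])/c["fy"],1.]);return -R.T@t,d
def atz(cam,p,z):
    o,d=ray(cam,p);return o+d*(z-o[2])/d[2]
def dep(cam,D,p):
    o,d=ray(cam,p);r,c=int(round(p[1])),int(round(p[0]));w=D[r-1:r+2,c-1:c+2];w=w[w>0]
    return o+d*np.median(w) if w.size else None
def tri(a,pa,b,pb):
    o1,d1=ray(a,pa);o2,d2=ray(b,pb);s=np.linalg.lstsq(np.c_[d1,-d2],o2-o1,rcond=None)[0]
    A=o1+s[0]*d1;B=o2+s[1]*d2;return (A+B)/2,np.linalg.norm(A-B)
E
python3 - <<'E'
from h import *
np.set_printoptions(precision=4,suppress=True)
best={}
for cam in("top","side"):
    im,D=viewer.get_image(cam);cv2.imwrite(f"pics/{cam}0.png",im[:,:,::-1]);np.save(f"{cam}0.npy",D)
    for n in("round_cover","square_cover","port","potting_board"):
        r=pinpoint(cam,n);e=recognise(cam,n)
        print(cam,n,[(x["pixel"],round(x["conf"],2)) for x in r[:2]],[(x["extent"],round(x["conf"],2)) for x in e[:2]])
        if r:best[cam,n]=r[0]["pixel"];print("  depth",dep(cam,D,r[0]["pixel"]))
for n in("round_cover","square_cover","port","potting_board"):
    if ("top",n) in best and ("side",n) in best: print(n,tri("top",best["top",n],"side",best["side",n]))
s=env.observe();print(s["time_s"],s["position"],np.array(s["tool_rot"]),s["grip_width"])
E
```

```text
top round_cover [([165.8, 207.1], 0.66)] [([166.2, 208.8, 55.4, 56.3], 0.82), ([309.6, 158.7, 65.1, 65.7], 0.62)]
  depth [0.5426 0.2009 0.0678]
top square_cover [([308.9, 160.3], 0.73)] [([309.4, 159.9, 66.9, 61.9], 0.7)]
  depth [ 0.6318 -0.0857  0.0669]
top port [([235.7, 184.5], 0.96)] [([236.4, 182.8, 251.8, 178.4], 0.61)]
  depth [0.5962 0.0646 0.0003]
top potting_board [([235.5, 187.8], 0.93)] [([233.3, 182.8, 252.7, 177.3], 0.59)]
  depth [0.5889 0.0651 0.0009]
side round_cover [([225.2, 254.3], 0.74)] [([223.4, 249.9, 56.6, 38.5], 0.86)]
  depth [0.5337 0.2295 0.0361]
side square_cover [([250.7, 175.5], 0.6)] [([251.9, 170.8, 44.5, 24.8], 0.75)]
  depth [ 0.6271 -0.0627  0.0371]
side port [([239.4, 215.9], 0.58)] [([219.9, 227.9, 185.9, 146.2], 0.65)]
  depth [0.5963 0.0552 0.0004]
side potting_board [([240.1, 217.8], 0.9)] [([222.3, 227.5, 185.3, 150.0], 0.62)]
  depth [ 0.5921  0.0603 -0.0004]
round_cover (array([0.5468, 0.2098, 0.0187]), np.float64(0.002881941233500243))
square_cover (array([ 0.6421, -0.0927,  0.0197]), np.float64(0.0002774412882546442))
port (array([0.5936, 0.0638, 0.0064]), np.float64(0.0032841161971699107))
potting_board (array([0.5889, 0.0652, 0.0033]), np.float64(0.0008756747207732189))
0.9 [ 0.129  -0.5346  0.2313] [[ 0.9721  0.2346 -0.    ]
 [ 0.2346 -0.9721  0.    ]
 [-0.     -0.     -1.    ]] 0.08536360482719857
```

View pics/top0.png

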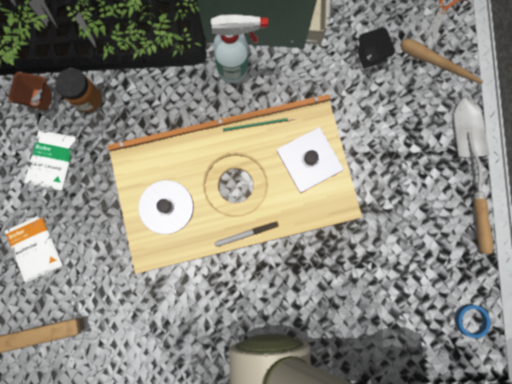

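View pics/side0.png

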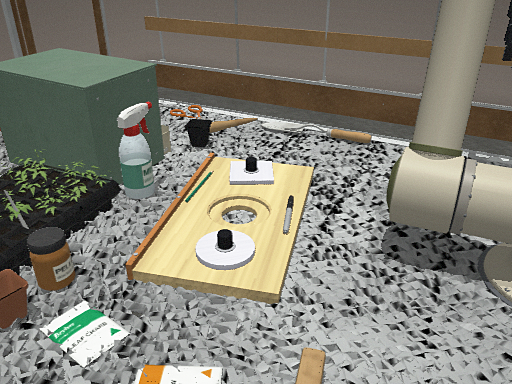

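The networks agree with the pictures: the round cover's knob is at top (165,206) and side (225,240), the port at top (236,185), and the square cover at top (311,158). I'll refine these with depth and two views.

```bash
python3 - <<'E'
from h import *
np.set_printoptions(precision=4,suppress=True)
P={}
for cam in("top","side"):
    D=np.load(f"{cam}0.npy");v,u=np.mgrid[:384,:512];c=viewer.calibration(cam);R=np.array(c["R"]);t=np.array(c["t"])
    X=np.stack([(u-c["cx"])/c["fx"]*D,(v-c["cy"])/c["fy"]*D,D],-1);W=(X-t)@R;W[D==0]=9;P[cam]=W
    for nm,g in(("round",[.543,.203]),("square",[.633,-.09])):
        r=np.hypot(W[...,0]-g[0],W[...,1]-g[1])
        k=(r<.03)&(W[...,2]>.055)&(W[...,2]<.09);d=(r<.08)&(W[...,2]>.03)&(W[...,2]<.045)
        for q,m in(("knob",k),("plate",d)):
            w=W[m];print(cam,nm,q,len(w),"mid",(w.max(0)+w.min(0))[:2]/2,"mean",w.mean(0)[:2],"ext",np.ptp(w,0),"medz",np.median(w[:,2]), "pix",u[m].mean(),v[m].mean())
        w=W[d].astype(np.float32)
        if nm=="round": print("  circ",cv2.minEnclosingCircle(w[:,:2]))
    r=np.hypot(W[...,0]-.596,W[...,1]-.063)
    b=(r>.08)&(r<.1)&(W[...,2]<.03);print(cam,"board z",np.median(W[b][:,2]))
    m=(r<.085)&(W[...,2]<.0195)&(W[...,2]>-.02);w=W[m].astype(np.float32);print(cam,"port circ",cv2.minEnclosingCircle(w[:,:2]),"ledge z",np.median(W[m&(r>.045)&(r<.06)][:,2]))
    h=m&(W[...,2]<.006);print(cam,"hole circ",cv2.minEnclosingCircle(W[h][:,:2].astype(np.float32)))
# two-view: knob top centre
im={c:cv2.cvtColor(cv2.imread(f"pics/{c}0.png"),6) for c in P}
pk={}
for cam,b in(("top",(150,190,182,222)),("side",(212,225,240,256))):
    g=im[cam][b[1]:b[3],b[0]:b[2]];n,l,s,ce=cv2.connectedComponentsWithStats((g<70).astype(np.uint8));i=1+s[1:,4].argmax();print(cam,s[i],ce[i]+b[:2])
E
```

```text
top round knob 165 mid [0.5464 0.2074] mean [0.5464 0.2068] ext [0.0258 0.0263 0.0162] medz 0.06742583905764403 pix 162.87878787878788 205.27272727272728
top round plate 2081 mid [0.5413 0.2011] mean [0.5462 0.2071] ext [0.133  0.1511 0.0146] medz 0.03751588882276112 pix 165.6035559827006 207.06967803940412Traceback (most recent call last):
  File "<stdin>", line 13, in <module>
cv2.error: OpenCV(4.12.0) /io/opencv/modules/imgproc/src/shapedescr.cpp:201: error: (-215:Assertion failed) count >= 0 && (depth == CV_32F || depth == CV_32S) in function 'minEnclosingCircle'
```

```bash
python3 - <<'E'
from h import *
np.set_printoptions(precision=4,suppress=True)
C=lambda w:cv2.minEnclosingCircle(np.ascontiguousarray(w[:,None,:2],np.float32))
for cam in("top","side"):
    D=np.load(f"{cam}0.npy");v,u=np.mgrid[:384,:512];c=viewer.calibration(cam);R=np.array(c["R"]);t=np.array(c["t"])
    X=np.stack([(u-c["cx"])/c["fx"]*D,(v-c["cy"])/c["fy"]*D,D],-1);W=(X-t)@R;W[D==0]=9
    r=np.hypot(W[...,0]-.5464,W[...,1]-.207)
    k=(r<.025)&(W[...,2]>.06)&(W[...,2]<.08);d=(r<.065)&(W[...,2]>.031)&(W[...,2]<.045)
    for q,m in(("knob",k),("disc",d)):
        w=W[m];print(cam,q,len(w),C(w),"mean",w.mean(0)[:2],"medz",np.median(w[:,2]),"pix",u[m].mean(),v[m].mean())
    r=np.hypot(W[...,0]-.596,W[...,1]-.063)
    b=(r>.075)&(r<.09)&(W[...,2]<.03);print(cam,"board z",np.median(W[b][:,2]))
    m=(r<.085)&(W[...,2]<.018)&(W[...,2]>-.03);print(cam,"port",C(W[m]),"ledge z",np.median(W[m&(r>.045)&(r<.058)][:,2]))
    h=m&(W[...,2]<.006);print(cam,"hole",C(W[h]))
    # the port ring in the picture
    s=(r<.075)&(r>.03)
E
python3 - <<'E'
import cv2
a=cv2.imread("pics/top0.png")[130:250,120:360]
b=cv2.imread("pics/side0.png")[150:300,130:330]
cv2.imwrite("pics/c1.png",cv2.resize(a,None,fx=3.3,fy=3.3,interpolation=2))
E
```

```text
top knob 156 ((0.5471192002296448, 0.2078348696231842), 0.013715622946619987) mean [0.5466 0.2074] medz 0.0674942202613421 pix 162.56410256410257 205.14743589743588
top disc 2073 ((0.5473249554634094, 0.20774534344673157), 0.05514693260192871) mean [0.5463 0.2072] medz 0.037532673894128045 pix 165.57790641582247 207.04245055475155
top board z 0.02544091957523023
top port ((0.5941460132598877, 0.06537949293851852), 0.06498870253562927) ledge z 0.013461124481992357
top hole ((0.594726026058197, 0.06546691805124283), 0.038169391453266144)
side knob 130 ((0.5461326241493225, 0.20768454670906067), 0.014203203842043877) mean [0.545  0.2097] medz 0.06492417689091512 pix 224.56923076923076 233.92307692307693
side disc 1513 ((0.5470202565193176, 0.20758400857448578), 0.05580948293209076) mean [0.5416 0.2162] medz 0.03544671372456971 pix 224.92465300727034 249.64044943820224
side board z 0.023503313109409875
side port ((0.595576822757721, 0.058233946561813354), 0.06463456898927689) ledge z 0.011473576277449674
side hole ((0.5960831046104431, 0.05735437572002411), 0.03700440376996994)
```

View pics/c1.png

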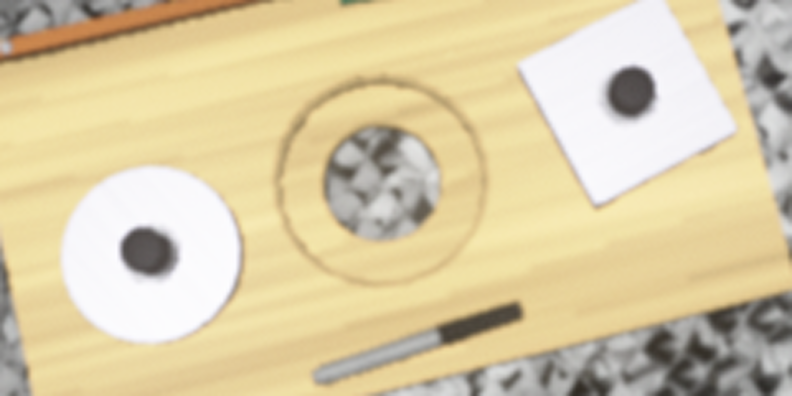

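Crop: round cover's knob at crop (150,252), port at (382,182), square cover on the other side. These match the depth-fitted cover (0.547, 0.208) and port (0.594, 0.065), and the disc radius (55 mm), port radius (65 mm) and heights all check out. Both cameras give the same heights: board 24.5 mm, disc top 36.5 mm, knob top 66 mm.

The tool's y axis is already almost along the slide direction, so I'll keep this orientation.

Request:
{"name": "move_arm", "arguments": {
  "plan": "0.04 -0.043 0 0 0 0 0.085;0.04 -0.043 0 0 0 0 0.085;0.04 -0.043 0 0 0 0 0.085;0.04 -0.043 0 0 0 0 0.085;0.04 -0.043 0 0 0 0 0.085;0.04 -0.043 0 0 0 0 0.085;0.04 -0.043 0 0 0 0 0.085;0.04 -0.043 0 0 0 0 0.085;0.04 -0.043 0 0 0 0 0.085;0.04 -0.043 0 0 0 0 0.085;0.04 -0.043 0 0 0 0 0.085;0.04 -0.043 0 0 0 0 0.085"
}}

```text
time_s: 2.4
position: [0.4753, 0.0816, 0.2315]
tool_rot: [[0.972, 0.235, 0.001], [0.235, -0.972, -0.0], [0.001, 0.0, -1.0]]
ft_force: [1.1, -2.1, -0.4]
grip_width: 0.085
gripper_force: 0.0
```

Request:
{"name": "move_arm", "arguments": {
  "plan": "0.0335 -0.0358 0 0 0 0 0.085;0.0335 -0.0358 0 0 0 0 0.085;0.0335 -0.0358 0 0 0 0 0.085;0 0 0 0 0 0 0.085;0 0 0 0 0 0 0.085"
}}

```text
time_s: 3.02
position: [0.5468, 0.2072, 0.2312]
tool_rot: [[0.972, 0.235, -0.001], [0.235, -0.972, -0.0], [-0.001, 0.0, -1.0]]
ft_force: [0.3, 0.4, -0.8]
grip_width: 0.0851
gripper_force: 0.0
```

Request:
{"name": "move_arm", "arguments": {
  "plan": "0 0 0.04 0 0 0 0.085;0 0 0.04 0 0 0 0.085;0 0 0.04 0 0 0 0.085;0 0 0.03 0 0 0 0.085;0 0 0.02 0 0 0 0.085;0 0 0.012 0 0 0 0.085;0 0 0.01 0 0 0 0.085;0 0 0 0 0 0 0.085;0 0 0 0 0 0 0.085"
}}

```text
time_s: 4.15
position: [0.5474, 0.2076, 0.04]
tool_rot: [[0.972, 0.235, 0.001], [0.235, -0.972, 0.0], [0.001, 0.0, -1.0]]
ft_force: [0.7, -0.4, -0.7]
grip_width: 0.085
gripper_force: 0.0
```

Request:
{"name": "move_arm", "arguments": {
  "plan": "0 0 0 0 0 0 0.06;0 0 0 0 0 0 0.045;0 0 0 0 0 0 0.035;0 0 0 0 0 0 0.02;0 0 0 0 0 0 0.02;0 0 0 0 0 0 0.02;0 0 0 0 0 0 0.02;0 0 0 0 0 0 0.02",
  "grip_force": 30
}}

```text
time_s: 5.15
position: [0.5472, 0.2075, 0.0395]
tool_rot: [[0.972, 0.235, 0.0], [0.235, -0.972, -0.0], [0.0, 0.0, -1.0]]
ft_force: [-1.6, -0.2, 5.4]
grip_width: 0.0275
gripper_force: 29.7
```

Request:
{"name": "move_arm", "arguments": {
  "plan": "0.001 0.006 0 0 0 0 0.02;0.001 0.011 0 0 0 0 0.02;0.001 0.012 0 0 0 0 0.02;0.001 0.012 0 0 0 0 0.02"
}}

```text
time_s: 5.65
position: [0.5608, 0.1688, 0.0396]
tool_rot: [[0.972, 0.235, 0.0], [0.235, -0.972, 0.001], [0.001, -0.001, -1.0]]
ft_force: [-1.9, 5.0, 5.4]
grip_width: 0.0269
gripper_force: 29.9
```

```bash
python3 - <<'E'
from h import *
im,D=viewer.get_image("side");cv2.imwrite("pics/s1.png",cv2.resize(im[130:310,120:360,::-1],None,fx=3,fy=3))
s=env.observe();print(s["ft_force"],s["position"],s["grip_width"])
E
```

```text
[-0.19890632  0.67992414  5.72833441] [0.56124317 0.16754487 0.03953565] 0.027000731064780525
```

View pics/s1.png

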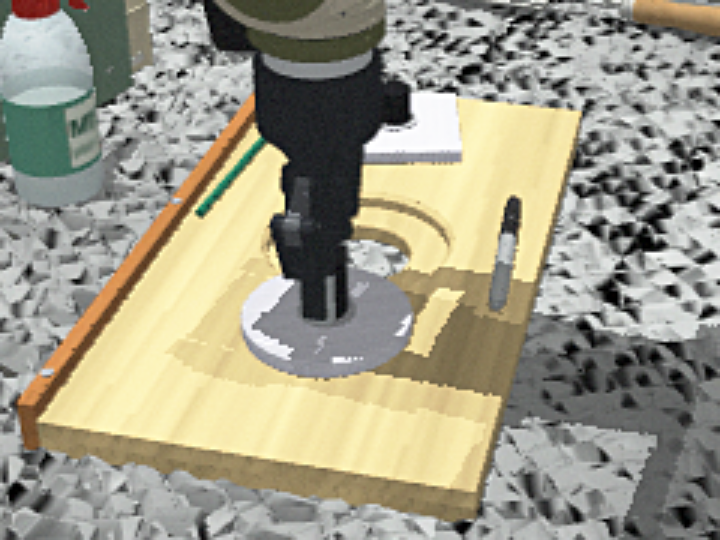

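The cover is gripped and lies flat on the board (crop 327,325), having moved with the tool. I'll continue to the port.

Request:
{"name": "move_arm", "arguments": {
  "plan": "0.0009 0.012 0 0 0 0 0.02;0.0009 0.012 0 0 0 0 0.02;0.0009 0.012 0 0 0 0 0.02;0.0009 0.012 0 0 0 0 0.02;0.001 0.012 0 0 0 0 0.02;0.001 0.012 0 0 0 0 0.02;0.001 0.012 0 0 0 0 0.02;0.001 0.012 0 0 0 0 0.02;0.001 0.011 0 0 0 0 0.02;0 0 0 0 0 0 0.02;0 0 0 0 0 0 0.02"
}}

```text
time_s: 7.08
position: [0.5938, 0.0666, 0.0389]
tool_rot: [[0.972, 0.235, -0.001], [0.235, -0.972, -0.0], [-0.001, -0.0, -1.0]]
ft_force: [-0.5, 0.9, -1.4]
grip_width: 0.0269
gripper_force: 29.7
```

```bash
python3 - <<'E'
from h import *
im,D=viewer.get_image("side");cv2.imwrite("pics/s2.png",cv2.resize(im[130:310,120:360,::-1],None,fx=3,fy=3))
im,D=viewer.get_image("top");cv2.imwrite("pics/t2.png",cv2.resize(im[120:260,110:350,::-1],None,fx=3,fy=3))
s=env.observe();print(s["ft_force"],s["position"],s["grip_width"])
E
```

```text
[-0.95725798  0.43529197 -1.71030193] [0.59383882 0.06687578 0.03915337] 0.02709621341142008
```

View pics/s2.png

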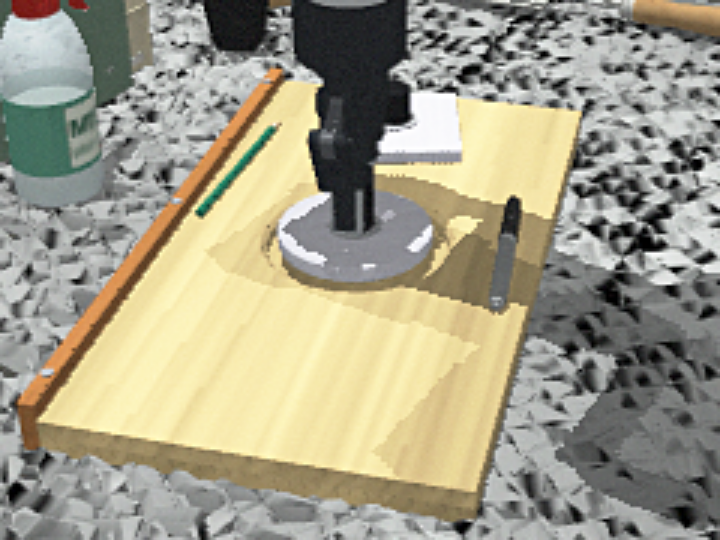

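The cover now hangs over the port (crop 355,237) and looks centred. The force reads −1.7 N, so its weight is on the gripper. I'll lower it gently.

Request:
{"name": "move_arm", "arguments": {
  "plan": "0 0.001 0.002 0 0 0 0.02;0 0 0.002 0 0 0 0.02;0 0 0.002 0 0 0 0.02;0 0 0.002 0 0 0 0.02;0 0 0.0015 0 0 0 0.02;0 0 0.0015 0 0 0 0.02;0 0 0 0 0 0 0.02"
}}

```text
time_s: 8.05
position: [0.5943, 0.0656, 0.0282]
tool_rot: [[0.972, 0.235, -0.0], [0.235, -0.972, 0.0], [-0.0, -0.0, -1.0]]
ft_force: [1.0, 0.3, -1.4]
grip_width: 0.027
gripper_force: 29.7
```

Request:
{"name": "move_arm", "arguments": {
  "plan": "0 0 0.0005 0 0 0 0.02;0 0 0.0005 0 0 0 0.02;0 0 0 0 0 0 0.02"
}}

```text
time_s: 8.43
position: [0.5943, 0.0657, 0.0276]
tool_rot: [[0.972, 0.235, 0.0], [0.235, -0.972, -0.0], [0.0, 0.0, -1.0]]
ft_force: [-0.9, 0.1, 0.6]
grip_width: 0.027
gripper_force: 30.0
```

Request:
{"name": "move_arm", "arguments": {
  "plan": "0 0 0 0 0 0 0.03;0 0 0 0 0 0 0.04;0 0 0 0 0 0 0.055;0 0 0 0 0 0 0.06;0 0 0 0 0 0 0.06;0 0 -0.01 0 0 0 0.06;0 0 -0.02 0 0 0 0.06;0 0 -0.04 0 0 0 0.06;0 0 -0.04 0 0 0 0.06;0 0 -0.04 0 0 0 0.06;0 0 -0.03 0 0 0 0.06;0 0 0 0 0 0 0.06"
}}

```text
time_s: 9.93
position: [0.595, 0.0657, 0.2103]
tool_rot: [[0.972, 0.235, 0.006], [0.235, -0.972, -0.0], [0.005, 0.002, -1.0]]
ft_force: [-0.6, -0.5, -0.1]
grip_width: 0.06
gripper_force: 0.0
```

Request:
{"name": "move_arm", "arguments": {
  "plan": "-0.04 0.02 0 0 0 0 0.06;-0.05 0.02 0 0 0 0 0.06;-0.05 0.02 0 0 0 0 0.06;-0.05 0.02 0 0 0 0 0.06;0 0 0 0 0 0 0.06;0 0 0 0 0 0 0.06"
}}

```text
time_s: 10.68
position: [0.4286, -0.0566, 0.2071]
tool_rot: [[0.972, 0.234, -0.0], [0.234, -0.972, 0.0], [0.0, -0.0, -1.0]]
ft_force: [0.1, -1.0, 0.2]
grip_width: 0.0604
gripper_force: 0.0
```

```bash
python3 - <<'E'
from h import *
for cam,(x,y) in(("side",(120,130)),("top",(110,110))):
    im,D=viewer.get_image(cam);cv2.imwrite(f"pics/{cam}3.png",cv2.resize(im[y:y+180,x:x+240,::-1],None,fx=3,fy=3))
    v,u=np.mgrid[:384,:512];c=viewer.calibration(cam)
    X=np.stack([(u-c["cx"])/c["fx"]*D,(v-c["cy"])/c["fy"]*D,D],-1);W=(X-np.array(c["t"]))@np.array(c["R"])
    r=np.hypot(W[...,0]-.5945,W[...,1]-.0654);w=W[(r>.02)&(r<.05)&(W[...,2]<.035)];b=W[(r>.075)&(r<.09)&(W[...,2]<.035)]
    A=np.c_[w[:,:2],np.ones(len(w))];print(cam,"plate",np.median(w[:,2]),"board",np.median(b[:,2]),"tilt",np.linalg.lstsq(A,w[:,2],rcond=None)[0][:2])
    k=W[(r<.025)&(W[...,2]>.045)&(W[...,2]<.07)];print("knob",k.mean(0))
E
```

```text
side plate 0.023451924113813253 board 0.023474639258365546 tilt [ 0.0026092  -0.00091376]
knob [0.59171727 0.06962938 0.05158049]
top plate 0.02547170315254615 board 0.0254254173611613 tilt [0.0010763  0.00174168]
knob [0.59350036 0.0662105  0.05479835]
```

View pics/side3.png

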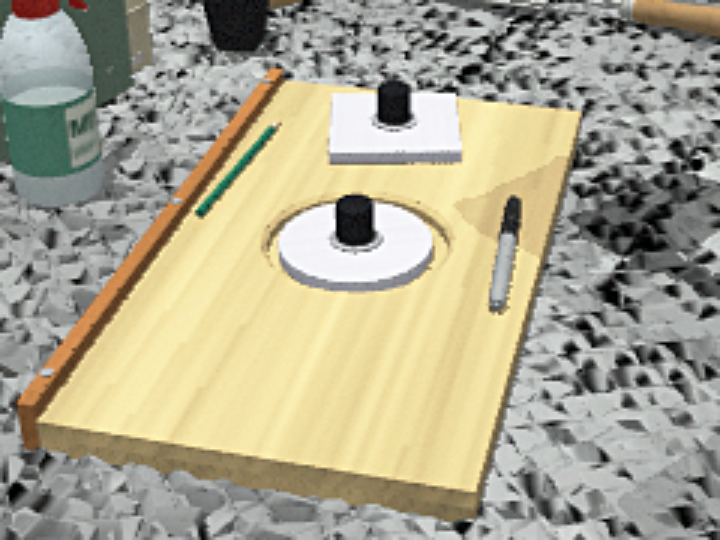

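View pics/top3.png

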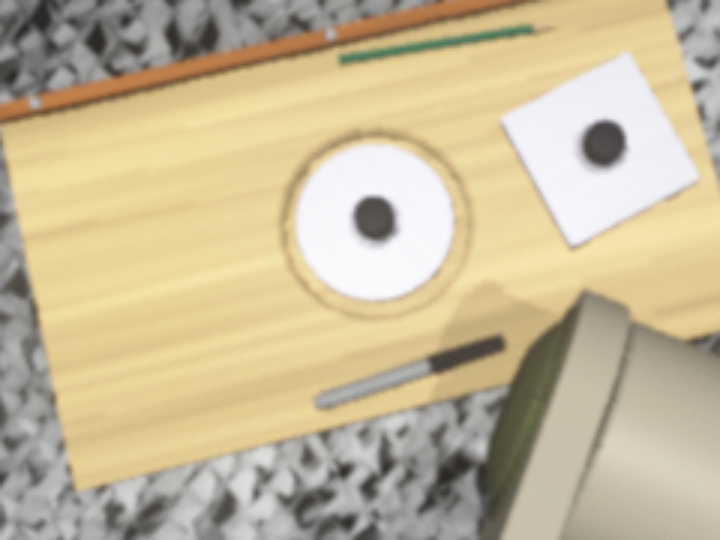

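Both views show the round cover centred in the port with an even gap all round (top crop 375,220). Its top is within 0.1 mm of the board in depth, with under 0.2° of tilt. The square cover hasn't moved and the arm is clear.

```bash
python3 -c "
from rig import env
print(env.close_job())"
```

```text
the job is handed in; nothing more can be done
None
```

The round cover was slid along the board into the port, lies flat and flush on the ledge and is released; the square cover was left where it lay, and the job was handed in about 11 s into the 38 s limit.

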